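# Mount the drilled plate on its standoffs and drive its locking pin home

### The job

Fit the drilled plate down over the four posts of the fixture base, all the way onto their shoulders, and let go of it. Then, holding the mallet, drive the sprung pin in the middle of the plate down until it has pressed the plunger hidden in the base and comes firmly against the stop, at a depth that differs each time and must be felt: only the mallet may touch the pin, and it must never bear on it with more than 50 N. Finally stand the mallet upright on its mat again, and leave everything else where it is.

Things in the scene. Friction and masses are not known exactly. Their poses are not given: they have to be found in the camera images.
- base: fixture base, fixed: dark steel block 150 x 96 x 20 mm (x, y, z). Origin: centre of its underside, on the table. Four posts at x = +-42, y = +-20 mm: 14 mm thick to a shoulder 40 mm above the table, 7 mm to 56 mm, then a cone to a 2 mm tip at 62 mm. Centre bush (26 mm across, top at 38 mm, 17 mm bore) hides a sprung plunger: top 23 to 33 mm up, not known, gives 2.5 mm at 4 N, then stops
- plate: drilled steel plate, loose, about 0.75 kg, 110 x 60 x 12 mm (x, y, z), four 9 mm through holes at x = +-42, y = +-20 mm. Origin: centre of its underside. A steel boss (26 mm across, top 26 mm above the underside) in its middle carries the pin. The same both ways round. It starts on the block; fitted, its underside is 40 mm above the table. Grip it across its 60 mm width
- pin: the sprung pin in the plate's boss: a steel stem 10 mm across with a flat round head 16 mm across, 8 mm thick, 47 mm long in all. Origin: foot of the stem, 5 mm above the plate's underside when the pin is fully up (hidden in the plate); z up, along the pin
- pin_head (a point): centre of the flat top of the pin's head: 52 mm above the plate's underside when the pin is fully up (92 mm above the table in the fitted plate); 67.5 to 77.5 mm above the table when home
- pin_drive (a joint): how far the pin has been driven down in the plate, m: 0 fully up; starts at 0 to 0.004. Tight and sprung: it gives way at 7 to 9 N and bites where it is left. In the fitted plate its foot meets the base's plunger at 0.012 to 0.022, unknown; from there the push rises to about 13 N over 2.5 mm, then it is hard against the stop: home
- block: fixed black rubber block 70 x 40 x 25 mm (along its x, y, z) that the plate lies on at the start, long sides parallel to within 3 degrees. Origin: centre of its underside, on the table
- mat: fixed grey felt mat 190 x 100 mm, 4 mm thick. Origin: centre of its underside, on the table; x along its length. The mallet stands on it at the start and belongs on it
- mallet: mallet, loose, about 0.34 kg, standing on its head: an upright white nylon cylinder 40 mm across, 60 mm tall; 30 mm above its lower face a level wooden handle, 22 mm wide and high, runs along the mallet's -x to 132 mm from the head's axis. Origin: centre of the lower face, z up. It strikes with this face
- mallet_grip (a point): a good place to grip the handle across its width: on the handle's axis, 38 mm from the head's axis and 30 mm above the lower face; axes as the mallet's
- mallet_face (a point): centre of the lower face of the mallet's head, the striking face; the mallet's origin
- weight: bystander, loose: brass weight with a knob, 38 mm diameter, 55 mm tall. Not to be moved
- stub: bystander, loose: turned steel column piece, 28 mm diameter, 50 mm tall. Not to be moved
- loadcell: bystander, loose: steel button load cell, 60 mm diameter, 34 mm tall. Not to be moved
- jar: bystander, loose: small screw-top jar, 52 mm diameter, 60 mm tall. Not to be moved
- driver: bystander, loose: screwdriver, 180 mm long, lying. Not to be moved
- spanner: bystander, loose: spanner, 160 mm long, lying flat. Not to be moved
- jbox: bystander, loose: grey junction box, 75 x 55 x 35 mm. Not to be moved
There are look-alikes about, which are no part of the job. Of the things that look like the mallet, the smallest one is meant.

How it is judged:
By the outcome, as a careful person would: the job done as asked, in the order asked, and still so for the second after the job is handed in, with the robot touching nothing.
It also fails if it takes over 61 s, if anything falls off the work surface, if the arm or the gripper's body presses on something with over 40 N, if the wrist force passes 120 N, or if a joint passes its speed limit or range.

### The arm

A 6-joint arm with a two-finger parallel gripper is mounted at the origin on the work surface. World frame = base frame: x ahead of the robot, y to its left, z up, the work surface at z = 0. Lengths are in m, angles in rad, forces in N, time in s.
With the tool pointing down it reaches from about 0.25 to 0.775 m from the base axis. Payload 4 kg.
Tool frame: the origin (TCP) lies at the centre of the arm's flange, where the gripper is bolted on; the fingertips stand 199 mm ahead of it and the grasp point (between the pads) lies 180 mm ahead of it (robot.tcp_to_tips is the z of the fingertips in the tool frame, in m); z points along the fingers, y is the line along which they close (so a half turn about z gives the same grasp; the last joint's range is limited). The gripper opens to 94 mm and grips with 3 to 60 N. Pads are 16 mm wide; open, the fingers measure 119 mm over their backs; the gripper's body (75 mm by 177 mm) begins 78 mm behind the grasp point.
Start: joints at [-1.242, 0.087, 1.371, -0, 1.684, -0.103], TCP at [0.23, -0.5, 0.405] pointing down, gripper open.
Joint ranges: [-3.1, 3.1], [-0.76, 2.03], [0.27, 2.55], [-1.08, 4.22], [0.17, 2.65], [-2.57, 2.57]. Speed limits (rad/s): [2.79, 2.79, 3.14, 3.14, 3.14, 3.14].

### API

Orientations are given as [roll, pitch, yaw] about the fixed x, y, z axes, in that order (R = Rz(yaw) Ry(pitch) Rx(roll)).
In Python, from bench import robot gives the robot as it stands.
- The arm moves only by the tool play_rows, never from a script. Its arguments are lists of equal length, an entry for each row: "translation": the shift along the tool's x, y, z scaled (see below), a list of three; "twist": the turn, a rotation vector about the tool's x, y, z scaled (see below), a list of three; "gripper": the opening, from -1 (shut) to 1 (fully open). A call has 1 to 8 rows; each row shifts and turns the commanded pose from where the row before left it, along the tool's axes as they then stand; what a row does not reach is not made up. The controller multiplies each number of a shift by 0.04 m and each number of a turn by 0.1 rad. A row lasts 1/10 s, in which the tool goes at most 50 mm and 8.59 degrees, less where a joint would pass 70% of its speed; a pose out of reach is approached as far as the arm can. A call with a number of a shift or a turn outside -1 to 1 is refused whole. A call with a gripper value outside its range is refused whole. The fingers move at their own pace and stop on an object; the grip force is fixed at half the most. Time passes only in rows, so rows that do not move let the fingers close. It gives the time, the measured TCP pose, the force, the opening and the grip force at its end, in the units of the state.
- robot.get_obs(): the state, without advancing time (a new reading comes with each control period).
- robot.snapshot(name): name is "side" or "top"; returns the picture (384x512x3 uint8, red, green, blue); there is no depth.
- robot.camera_model(name): a dict with "camera_matrix" (3x3 intrinsics, pixels), "rvec" (rotation vector, rad) and "tvec" (3), from world to camera coordinates, as OpenCV has them. Camera axes: x right, y down, z forward; pixel columns grow to the right and rows downward; lengths in m; the calibration is good to about 2 mm. A picture is of the moment at which its call begins. camera_model takes no time and is no camera call.
- robot.close_job(): hands the job in; it is judged then, once.
Trained networks look in the newest picture that a camera, given by its name, has taken for a name from the list of things; names that differ only in an ending like _2 or _b are one class to them, and where a whole thing is asked for, a point or a joint stands for the part that bears it (a point fixed in the world has none). Each returns a list of dicts, best first, with "score" (0 to 1); they miss things now and then, are a little off and sometimes report something else, mostly with a low value. They report only what shows in the picture. A call takes as long as a camera call. They do not tell look-alikes from the thing itself.
- robot.recognise(name, camera): "centre" ([x, y, z] in m, in world coordinates, good to about 4 mm: the middle of the surface that is visible of it).
- robot.spot_point(name, camera): "centre" ([x, y, z] in m, in world coordinates, good to about 4 mm: a listed point, or the origin of a listed thing).
The state is a dict: "time": time; "joint_positions": joint angles; "qvel": joint speeds; "joint_torque": joint torques, N m; "tool_pos": TCP position; "ee_rot": TCP orientation; "wrist_force": force on the tool from outside, world axes, zero at the start; "wrist_torque": the same for the moment, N m; "width": finger opening in m; "finger_force": force on a finger pad.
Only numpy, scipy, OpenCV 4.12 (cv2) and the standard library are available. Lean on these libraries where they do the work, as an engineer would, in place of code of your own. Each camera call takes 0.05 s, during which the arm holds its last target. There are 200 camera calls.

## Working session

There is one attempt and no reset: what is moved stays moved. The work goes in short steps, Python scripts to look and compute and a tool call to move; the robot and the scene stay as the last step left them, time stands still between calls to the robot, and variables do not carry over. Pictures are saved under pics/ and viewed, at most 10 in all, crops included, and the job is handed in when it is done.

Besides the shell and the picture viewer there is one more tool, called after "Emit:" as name(argument=value, ...) on one line, values as JSON. play_rows: Moves the arm, as the interface text tells. Its arguments: {"type":"object","properties":{"translation":{"type":"array","items":{"type":"array","items":{"type":"number","minimum":-1,"maximum":1}}},"twist":{"type":"array","items":{"type":"array","items":{"type":"number","minimum":-1,"maximum":1}}},"gripper":{"type":"array","items":{"type":"number"}}},"required":["translation","twist","gripper"]}

```bash
mkdir -p pics; ls; cat > h.py <<'E'
import numpy as np, cv2
from bench import robot
def snap(cam,name):
    im=robot.snapshot(cam); cv2.imwrite(f'pics/{name}.png',im[:,:,::-1]); return im
def cam(c):
    m=robot.camera_model(c); R,_=cv2.Rodrigues(np.array(m['rvec'],float)); return np.array(m['camera_matrix']),R,np.array(m['tvec'],float).ravel()
def px(c,p):
    K,R,t=cam(c); q=K@(R@np.array(p,float)+t); return q[:2]/q[2]
def at_z(c,uv,z):
    K,R,t=cam(c); d=R.T@np.linalg.solve(K,[uv[0],uv[1],1]); o=-R.T@t; return o+d*(z-o[2])/d[2]
E
python3 - <<'E'
from h import *
a=snap('top','top0'); b=snap('side','side0')
cv2.imwrite('pics/both.png',cv2.resize(np.hstack([a,b])[:,:,::-1],(800,300),interpolation=cv2.INTER_AREA))
for n in ['base','plate','pin_head','block','mat','mallet_face','mallet_grip','mallet']:
    for c in ['top','side']:
        f=robot.spot_point if n!='mallet' else robot.recognise
        for r in f(n,c)[:4]:
            print(n,c,round(r['score'],2),np.round(r['centre'],3),np.round(px(c,r['centre'])))
o=robot.get_obs(); print({k:np.round(v,3) for k,v in o.items()})
for c in ['top','side']:
    K,R,t=cam(c); print(c,K.round(0).tolist(),(-R.T@t).round(3),R.round(2).tolist())
E
```

```text
pics
base top 0.88 [ 0.601  0.032 -0.001] [243. 172.]
base side 0.75 [0.603 0.034 0.005] [283. 203.]
plate top 0.86 [0.454 0.288 0.028] [151. 223.]
plate side 0.62 [0.456 0.292 0.025] [222. 149.]
plate side 0.62 [0.666 0.443 0.003] [278. 129.]
pin_head top 0.57 [0.453 0.291 0.074] [146. 222.]
pin_head top 0.56 [ 0.698 -0.4   -0.002] [391. 139.]
pin_head side 0.17 [0.458 0.291 0.03 ] [223. 148.]
block side 0.54 [0.458 0.283 0.005] [223. 156.]
mat top 0.89 [ 0.553 -0.269 -0.004] [347. 189.]
mat side 0.93 [ 0.558 -0.271 -0.002] [290. 300.]
mat side 0.39 [ 0.458  0.285 -0.001] [223. 157.]
mallet_face top 0.92 [ 0.488 -0.427  0.   ] [403. 211.]
mallet_face top 0.77 [ 0.271 -0.188 -0.004] [321. 288.]
mallet_face top 0.71 [ 0.614 -0.25   0.001] [340. 168.]
mallet_face side 0.97 [ 0.486 -0.433  0.   ] [269. 382.]
mallet_face side 0.93 [ 0.608 -0.248  0.002] [310. 287.]
mallet_face side 0.65 [0.453 0.29  0.025] [221. 150.]
mallet_grip top 0.81 [ 0.581 -0.265  0.033] [348. 177.]
mallet_grip top 0.59 [ 0.292 -0.241  0.041] [342. 281.]
mallet_grip top 0.58 [ 0.492 -0.486  0.041] [429. 208.]
mall
[... 532 characters left out ...]
.   ,  0.001,  0.   ,  0.001,  0.   , -0.   ]), 'joint_torque': array([ 0.0000e+00, -3.4004e+01, -3.0260e+01,  7.2000e-02,  2.4000e-02,
       -0.0000e+00]), 'tool_pos': array([ 0.23 , -0.5  ,  0.405]), 'ee_rot': array([3.141, 0.   , 0.432]), 'wrist_force': array([-0.106,  0.158, -0.331]), 'wrist_torque': array([-0.005,  0.031,  0.015]), 'finger_force': np.float64(0.0), 'width': np.float64(0.094)}
top [[487.0, 0.0, 252.0], [0.0, 487.0, 198.0], [0.0, 0.0, 1.0]] [0.372 0.006 1.386] [[-0.0, -1.0, 0.0], [-0.99, 0.0, -0.11], [0.11, -0.0, -0.99]]
side [[373.0, 0.0, 254.0], [0.0, 373.0, 194.0], [0.0, 0.0, 1.0]] [ 0.408 -0.725  0.666] [[0.99, -0.14, 0.02], [-0.07, -0.63, -0.78], [0.12, 0.77, -0.63]]
```

View pics/top0.png

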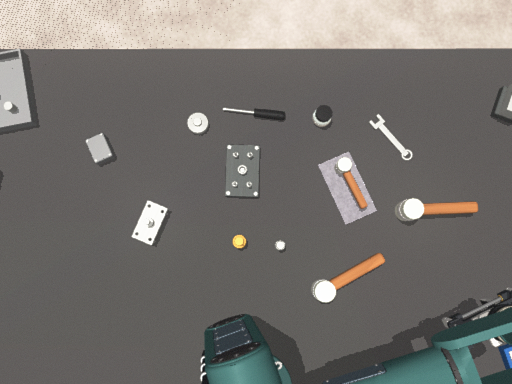

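View pics/side0.png

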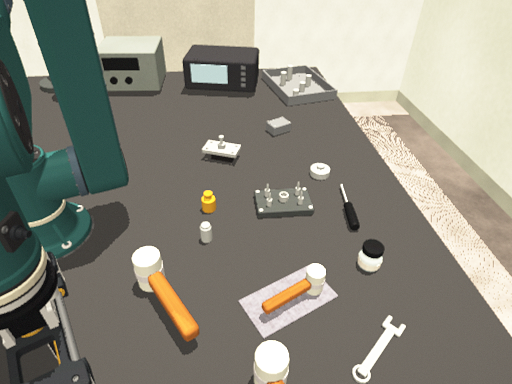

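The top view shows the base at about (243,171) with its long side along world x, the plate on the block at (151,222), and the smallest mallet on the mat with its head at (345,164). Two bigger look-alikes sit at (324,291) and (411,209). Next I'll measure the plate, base and mallet more finely.

```bash
python3 - <<'E'
from h import *
im=cv2.imread('pics/top0.png')
def crop(u,v,w,k): return cv2.resize(im[v-w:v+w,u-w:u+w],(400,400),interpolation=cv2.INTER_CUBIC)
cv2.imwrite('pics/crop1.png',np.hstack([crop(151,222,25,0),crop(243,171,32,0)]))
g=cv2.cvtColor(im,cv2.COLOR_BGR2GRAY)
# plate mask
m=np.zeros_like(g); m[195:250,125:178]=(g[195:250,125:178]>130)
cs,_=cv2.findContours(m,cv2.RETR_EXTERNAL,cv2.CHAIN_APPROX_NONE); c=max(cs,key=cv2.contourArea)
z=0.037
pts=np.array([at_z('top',p[0],z)[:2] for p in c]); r=cv2.minAreaRect((pts*1000).astype(np.float32)); print('plate',r, cv2.boxPoints(r).round(1).tolist())
# mallet: head mask white & handle mask orange
hsv=cv2.cvtColor(im,cv2.COLOR_BGR2HSV)
o=((hsv[...,0]<15)&(hsv[...,1]>120)&(hsv[...,2]>80)).astype(np.uint8)
sub=np.zeros_like(o); sub[150:215,325:372]=o[150:215,325:372]
v,u=np.nonzero(sub); P=np.array([at_z('top',(a,b),0.040)[:2] for a,b in zip(u,v)])
mu=P.mean(0); w,V=np.linalg.eigh(np.cov((P-mu).T)); d=V[:,1]; d*=np.sign(d[0]); s=(P-mu)@d
print('handle mean',mu,'dir',d,np.degrees(np.arctan2(d[1],d[0])),'range',s.min(),s.max(), 'ends',mu+d*s.min(),mu+d*s.max())
mm=np.zeros_like(g); mm[152:178,333:356]=((hsv[...,1]<50)&(g>150))[152:178,333:356]
v,u=np.nonzero(mm); print('head px',u.mean(),v.mean(),u.min(),u.max(),v.min(),v.max(), len(u), at_z('top',(u.mean(),v.mean()),0.064))
# mat
E
```

```text
plate ((454.9778747558594, 290.76971435546875), (63.489349365234375, 112.6969223022461), 67.20122528076172) [[390.70001220703125, 283.29998779296875], [494.6000061035156, 239.6999969482422], [519.2000122070312, 298.20001220703125], [415.29998779296875, 341.8999938964844]]
handle mean [ 0.54528848 -0.28213863] dir [0.89526664 0.44553074] 26.457300382262662 range -0.05482590847281399 0.054675310076994006 ends [ 0.49620467 -0.30656526] [ 0.59423746 -0.2577791 ]
head px 343.79895561357705 164.31070496083552 333 355 152 177 383 [ 0.61196982 -0.24799223  0.064     ]
```

View pics/crop1.png

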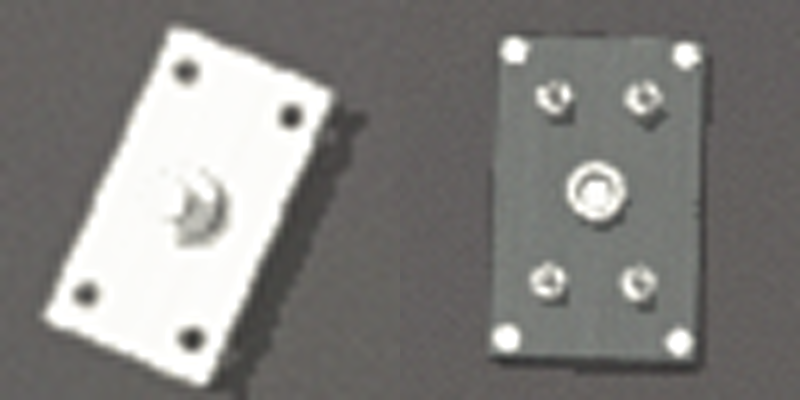

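Crop 1 shows the plate's holes at (186,71), (291,116), (86,293) and (192,339). It also shows the base's corner dots, its posts and the bush at (595,191). I'll fit both poses from these.

```bash
python3 - <<'E'
from h import *
def f(p,x0,y0,k): return np.array([x0+(p[0]+.5)/k-.5,y0+(p[1]+.5)/k-.5])
def rig(A,B): # 2D pose of model A onto B
    a=A-A.mean(0); b=B-B.mean(0); H=a.T@b; th=np.arctan2(H[0,1]-H[1,0],H[0,0]+H[1,1]); c,s=np.cos(th),np.sin(th)
    R=np.array([[c,-s],[s,c]]); t=B.mean(0)-R@A.mean(0); return t,np.degrees(th),np.linalg.norm(A@R.T+t-B,axis=1)
H=np.array([at_z('top',f(p,126,197,8),.037)[:2] for p in [(186,71),(291,116),(86,293),(192,339)]])
M=np.array([[.042,.02],[.042,-.02],[-.042,.02],[-.042,-.02]])
print('plate holes',rig(M,H), [np.linalg.norm(H[i]-H[j]) for i,j in [(0,1),(0,2),(1,3)]])
D=np.array([at_z('top',f(p,211,139,6.25),.020)[:2] for p in [(113,50),(285,55),(107,338),(279,342)]])
print('dots',D.mean(0),np.degrees(np.arctan2(*(D[0]-D[2])[::-1])),np.degrees(np.arctan2(*(D[1]-D[3])[::-1])))
P=np.array([at_z('top',f(p,211,139,6.25),.045)[:2] for p in [(154,97),(243,97),(149,281),(239,283)]])
print('posts',rig(M,P))
print('bush',at_z('top',f((195,191),211,139,6.25),.038))
im=cv2.imread('pics/top0.png').astype(int)
# base outline (greenish grey vs. table)
sub=im[140:202,215:272]; d=np.abs(sub-np.array(im[150,275])).sum(2)
print(im[150,275],im[170,232])
# side view check of the plate & mallet
s=cv2.imread('pics/side0.png'); cv2.imwrite('pics/crop2.png',np.hstack([cv2.resize(s[125:175,190:256],(528,400),interpolation=3),cv2.resize(s[255:335,235:340],(525,400),interpolation=3)])[:, :])
print(px('side',[.455,.291,.025]),px('side',[.455,.291,.077]),px('side',[.601,.032,.038]))
E
```

```text
plate holes (array([0.454915  , 0.29036744]), np.float64(-23.04827466066492), array([8.25479148e-05, 1.37038575e-04, 2.03159136e-04, 1.60333667e-04])) [np.float64(0.04005908243073335), np.float64(0.08376569057728035), np.float64(0.08384053340318369)]
dots [0.60428471 0.03359314] -0.9386658195893353 -1.3044722282271721
posts (array([0.60287898, 0.03298804]), np.float64(-1.2043945444418733), array([5.52245838e-04, 2.64420734e-04, 2.21590148e-04, 9.57125362e-05]))
bush [0.60325915 0.03369107 0.038     ]
[ 94  95 100] [121 126 122]
[221.87669302 149.56772456] [221.25189631 135.29835514] [282.90421076 193.94218963]
```

```bash
cat > plan.py <<'E'
import sys,json; from h import *
from scipy.spatial.transform import Rotation as Ro
# plan.py x y z yawdeg nrows grip [ax] : rows from measured pose; yaw turned the short way unless sign given
def plan(x,y,z,yaw,n,grip,start=None,rot_rows=None,dec=2):
    o=robot.get_obs(); p=np.array(o['tool_pos']); R=Ro.from_euler('xyz',o['ee_rot'])
    if start is not None: p,R=start
    T=Ro.from_euler('xyz',[np.pi,0,np.radians(yaw)]); tgt=np.array([x,y,z],float); tr,tw=[],[]
    for i in range(n):
        a=np.round(R.inv().apply((tgt-p)/(n-i))/.04,dec); w=(R.inv()*T).as_rotvec()/(n-i); b=np.round(w/.1,dec)
        if abs(w[2])>.1: b=np.clip(b,-1,1)
        tr.append(a.tolist()); tw.append(b.tolist()); p=p+R.apply(a*.04); R=R*Ro.from_rotvec(b*.1)
    print('end',p.round(4),np.degrees(R.as_euler('xyz')).round(2))
    for i in range(0,n,8): print('T',json.dumps(tr[i:i+8]).replace('.0,',',').replace('.0]',']'),'\nW',json.dumps(tw[i:i+8]).replace('.0,',',').replace('.0]',']'))
    return p,R
E
python3 - <<'E'
from plan import *
s=plan(.455,.2904,.31,156.95,24,1)
E
```

```text
end [0.4551 0.2906 0.3098] [-1.7999e+02  1.0000e-02  1.5698e+02]
T [[0.56, -0.65, 0.1], [0.62, -0.59, 0.1], [0.67, -0.53, 0.1], [0.72, -0.46, 0.1], [0.76, -0.39, 0.1], [0.79, -0.32, 0.1], [0.82, -0.24, 0.1], [0.84, -0.16, 0.1]] 
W [[0, 0, -0.96], [0, 0, -0.96], [0, 0, -0.96], [0, 0, -0.96], [0, 0, -0.96], [0, 0, -0.96], [-0, 0, -0.96], [-0, 0, -0.96]]
T [[0.85, -0.08, 0.1], [0.86, 0, 0.1], [0.85, 0.08, 0.1], [0.84, 0.16, 0.1], [0.82, 0.24, 0.1], [0.79, 0.32, 0.1], [0.76, 0.4, 0.1], [0.72, 0.47, 0.1]] 
W [[-0, 0, -0.96], [-0, 0, -0.96], [-0, 0, -0.96], [-0, 0, -0.96], [-0, 0, -0.96], [-0, 0, -0.96], [-0, 0, -0.96], [-0, 0, -0.96]]
T [[0.67, 0.53, 0.1], [0.61, 0.6, 0.1], [0.55, 0.65, 0.09], [0.49, 0.7, 0.1], [0.42, 0.75, 0.09], [0.34, 0.78, 0.1], [0.27, 0.82, 0.09], [0.19, 0.84, 0.1]] 
W [[-0, 0, -0.96], [-0, 0, -0.97], [-0, 0, -0.96], [-0, 0, -0.97], [-0, 0, -0.96], [-0, 0, -0.97], [-0, 0, -0.96], [-0, 0, -0.97]]
```

Emit:
play_rows(translation=[[0.56,-0.65,0.1],[0.62,-0.59,0.1],[0.67,-0.53,0.1],[0.72,-0.46,0.1],[0.76,-0.39,0.1],[0.79,-0.32,0.1],[0.82,-0.24,0.1],[0.84,-0.16,0.1]], twist=[[0,0,-0.96],[0,0,-0.96],[0,0,-0.96],[0,0,-0.96],[0,0,-0.96],[0,0,-0.96],[0,0,-0.96],[0,0,-0.96]], gripper=[1,1,1,1,1,1,1,1])

```text
time: 1.7
tool_pos: [0.3056, -0.2352, 0.3727]
ee_rot: [3.141, 0.0, 1.203]
wrist_force: [1.1, -0.1, 0.1]
width: 0.094
finger_force: 0.0
```

Emit:
play_rows(translation=[[0.85,-0.08,0.1],[0.86,0,0.1],[0.85,0.08,0.1],[0.84,0.16,0.1],[0.82,0.24,0.1],[0.79,0.32,0.1],[0.76,0.4,0.1],[0.72,0.47,0.1]], twist=[[0,0,-0.96],[0,0,-0.96],[0,0,-0.96],[0,0,-0.96],[0,0,-0.96],[0,0,-0.96],[0,0,-0.96],[0,0,-0.96]], gripper=[1,1,1,1,1,1,1,1])

```text
time: 2.5
tool_pos: [0.38, 0.0285, 0.3408]
ee_rot: [3.141, 0.001, 1.972]
wrist_force: [0.5, -0.0, -0.3]
width: 0.0943
finger_force: 0.0
```

Emit:
play_rows(translation=[[0.67,0.53,0.1],[0.61,0.6,0.1],[0.55,0.65,0.09],[0.49,0.7,0.1],[0.42,0.75,0.09],[0.34,0.78,0.1],[0.27,0.82,0.09],[0.19,0.84,0.1]], twist=[[0,0,-0.96],[0,0,-0.97],[0,0,-0.96],[0,0,-0.97],[0,0,-0.96],[0,0,-0.97],[0,0,-0.96],[0,0,-0.97]], gripper=[1,1,1,1,1,1,1,1])

```text
time: 3.3
tool_pos: [0.4553, 0.2921, 0.3098]
ee_rot: [3.141, 0.0, 2.744]
wrist_force: [0.1, -0.9, -0.2]
width: 0.094
finger_force: 0.0
```

```bash
python3 - <<'E'
from plan import *
o=robot.get_obs(); print(o['time'],np.round(o['tool_pos'],4),np.degrees(o['ee_rot']),np.round(o['joint_positions'],3),np.round(o['wrist_force'],2))
plan(.4551,.2905,.213,156.95,4,1)
E
```

```text
3.3 [0.4553 0.2921 0.3098] [1.79991331e+02 2.61271378e-02 1.57222014e+02] [ 0.466  0.105  1.541 -0.     1.495 -0.708] [ 0.11 -0.89 -0.22]
end [0.4551 0.2904 0.213 ] [1.7999e+02 3.0000e-02 1.5694e+02]
T [[-0, -0.01, 0.6], [-0, -0.01, 0.61], [-0.01, -0.01, 0.6], [-0, -0.01, 0.61]] 
W [[0, 0, 0.01], [0, 0, 0.01], [0, 0, 0.01], [0, 0, 0.02]]
```

Emit:
play_rows(translation=[[0,0,0.3],[0,0,0.6],[0,0,0.6],[0,0,0.6],[0,0,0.32],[0,0,0],[0,0,0],[0,0,0]], twist=[[0,0,0],[0,0,0],[0,0,0],[0,0,0],[0,0,0],[0,0,0],[0,0,0],[0,0,0]], gripper=[1,1,1,1,1,1,0.5,0.32])

```text
time: 4.1
tool_pos: [0.4557, 0.2907, 0.2147]
ee_rot: [3.139, 0.002, 2.739]
wrist_force: [0.1, 0.2, 0.5]
width: 0.0813
finger_force: 0.0
```

Emit:
play_rows(translation=[[0,0,0],[0,0,0],[0,0,0],[0,0,0],[0,0,0],[0,0,0]], twist=[[0,0,0],[0,0,0],[0,0,0],[0,0,0],[0,0,0],[0,0,0]], gripper=[0.2,0,-0.3,-0.5,-0.5,-0.5])

```text
time: 4.7
tool_pos: [0.4551, 0.2903, 0.2138]
ee_rot: [-3.141, 0.001, 2.74]
wrist_force: [-0.9, -2.9, 5.1]
width: 0.0597
finger_force: 30.0
```

```bash
python3 - <<'E'
from plan import *
o=robot.get_obs(); print(o['time'],np.round(o['tool_pos'],4),np.degrees(o['ee_rot']),np.round(o['wrist_force'],2),np.round(o['wrist_torque'],3),o['width'],o['finger_force'])
E
```

```text
4.7 [0.4551 0.2903 0.2138] [-1.79958994e+02  4.36635864e-02  1.56983032e+02] [-0.87 -2.91  5.06] [-0.666  0.259  0.029] 0.05968332083224434 30.001279413700104
```

Emit:
play_rows(translation=[[0,0,-0.2],[0,0,-0.5],[0,0,-0.7],[0,0,-0.5],[0,0,-0.3],[0,0,0],[0,0,0]], twist=[[0,0,0],[0,0,0],[0,0,0],[0,0,0],[0,0,0],[0,0,0],[0,0,0]], gripper=[-0.5,-0.5,-0.5,-0.5,-0.5,-0.5,-0.5])

```text
time: 5.4
tool_pos: [0.4546, 0.2905, 0.2992]
ee_rot: [-3.139, -0.002, 2.74]
wrist_force: [-0.4, -1.2, -9.0]
width: 0.0598
finger_force: 30.0
```

```bash
python3 - <<'E'
from plan import *
o=robot.get_obs(); print(o['time'],np.round(o['tool_pos'],4),np.degrees(o['ee_rot']),np.round(o['wrist_force'],2),np.round(o['wrist_torque'],3),o['width'],o['finger_force'])
plan(.6033,.0337,.300,178.85,12,1)
E
```

```text
5.4 [0.4546 0.2905 0.2992] [-1.79869148e+02 -1.23954678e-01  1.56983199e+02] [-0.38 -1.24 -9.  ] [ 0.067 -0.135 -0.033] 0.05977231374805701 29.99816358089447
end [0.6032 0.0337 0.2999] [1.7997e+02 1.0000e-02 1.7887e+02]
T [[-0.49, -0.37, -0], [-0.48, -0.39, -0], [-0.47, -0.4, -0], [-0.46, -0.42, -0], [-0.44, -0.43, -0], [-0.43, -0.45, -0], [-0.42, -0.46, -0], [-0.4, -0.47, -0]] 
W [[-0, -0, -0.32], [-0, -0, -0.32], [-0, -0, -0.32], [-0, -0, -0.32], [-0, -0, -0.32], [-0, -0, -0.32], [-0, -0, -0.32], [-0, -0.01, -0.32]]
T [[-0.38, -0.48, -0.01], [-0.37, -0.5, -0], [-0.35, -0.51, -0.01], [-0.34, -0.51, -0]] 
W [[-0, -0, -0.31], [-0.01, -0.01, -0.32], [-0, -0, -0.31], [-0.01, -0.01, -0.32]]
```

Emit:
play_rows(translation=[[-0.49,-0.37,0],[-0.48,-0.39,0],[-0.47,-0.4,0],[-0.46,-0.42,0],[-0.44,-0.43,0],[-0.43,-0.45,0],[-0.42,-0.46,0],[-0.4,-0.47,0]], twist=[[0,0,-0.32],[0,0,-0.32],[0,0,-0.32],[0,0,-0.32],[0,0,-0.32],[0,0,-0.32],[0,0,-0.32],[0,0,-0.32]], gripper=[-0.5,-0.5,-0.5,-0.5,-0.5,-0.5,-0.5,-0.5])

```text
time: 6.2
tool_pos: [0.5541, 0.1182, 0.2982]
ee_rot: [-3.141, -0.005, 2.997]
wrist_force: [-0.8, -0.0, -8.3]
width: 0.0598
finger_force: 30.0
```

Emit:
play_rows(translation=[[-0.38,-0.48,0],[-0.37,-0.5,0],[-0.35,-0.51,0],[-0.34,-0.51,0],[0,0,0.3],[0,0,0.3],[0,0,0],[0,0,0]], twist=[[0,0,-0.32],[0,0,-0.32],[0,0,-0.32],[0,0,-0.32],[0,0,0],[0,0,0],[0,0,0],[0,0,0]], gripper=[-0.5,-0.5,-0.5,-0.5,-0.5,-0.5,-0.5,-0.5])

```text
time: 7.0
tool_pos: [0.603, 0.0347, 0.2751]
ee_rot: [3.141, -0.004, 3.125]
wrist_force: [0.6, -0.2, -7.8]
width: 0.0598
finger_force: 30.0
```

```bash
python3 - <<'E'
from plan import *
o=robot.get_obs(); print(o['time'],np.round(o['tool_pos'],4),np.degrees(o['ee_rot']),np.round(o['wrist_force'],2),np.round(o['wrist_torque'],3),o['width'],o['finger_force'])
a=snap('side','side1'); b=snap('top','top1')
A=cv2.resize(a[135:225,240:330],(400,400),interpolation=3); B=cv2.resize(b[130:210,205:285],(400,400),interpolation=3)
cv2.imwrite('pics/c3.png',np.hstack([A,B])[:,:,::-1])
E
```

```text
7.0 [0.603  0.0347 0.2751] [179.98099637  -0.22583071 179.03564413] [ 0.61 -0.21 -7.83] [ 0.125 -0.114  0.014] 0.059757222106623084 29.99825745820999
```

View pics/c3.png

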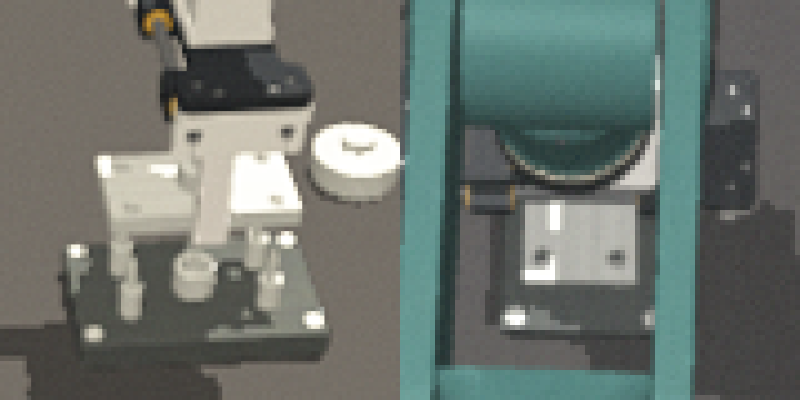

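The side view shows the plate held level above the four posts. In the top view its two near holes are at crop (141,256) and (217,256). I'll compare them with the posts.

```bash
python3 - <<'E'
from plan import *
b=robot  # no calls
im=cv2.imread('pics/top1.png'); g=cv2.cvtColor(im,cv2.COLOR_BGR2GRAY).astype(float)
z=.2751-.2138+.037
# refine hole centroids by darkness
H=[]
for cx,cy in [(141,256),(217,256)]:
    u0,v0=205+(cx+.5)/5-.5,130+(cy+.5)/5-.5
    us,vs=np.meshgrid(np.arange(round(u0)-2,round(u0)+3),np.arange(round(v0)-2,round(v0)+3))
    w=np.clip(np.median(g[vs,us])-8-g[vs,us],0,None); c=((us*w).sum()/w.sum(),(vs*w).sum()/w.sum())
    print((u0,v0),np.round(c,2)); H.append(at_z('top',c,z)[:2])
H=np.array(H); print(H.round(4),'mid',H.mean(0),'sep',np.linalg.norm(H[0]-H[1]),'yaw',np.degrees(np.arctan2(*(H[0]-H[1])[::-1]))-90)
th=np.radians(-.96); e=np.array([np.cos(th),np.sin(th)])
print('centre from holes',H.mean(0)+.042*e,'TCP',robot.get_obs()['tool_pos'])
E
```

```text
(232.8, 180.8) [232.76 180.68]
(248.0, 180.8) [247.9  180.95]
[[0.5617 0.0565]
 [0.5609 0.0161]] mid [0.56129102 0.03630947] sep 0.04048314759875165 yaw -1.0962561764531245
centre from holes [0.60328512 0.03560578] TCP [0.6035867  0.03463874 0.27720291]
```

Emit:
play_rows(translation=[[0,-0.04,0.2],[0,0,0.2],[0,0,0.1],[0,0,0],[0,0,0],[0,0,0]], twist=[[0,0,0],[0,0,0],[0,0,0],[0,0,0],[0,0,0],[0,0,0]], gripper=[-0.5,-0.5,-0.5,-0.5,-0.5,-0.5])

```text
time: 7.7
tool_pos: [0.6039, 0.0323, 0.2575]
ee_rot: [-3.142, 0.001, 3.124]
wrist_force: [0.5, 0.5, -8.5]
width: 0.0595
finger_force: 30.0
```

```bash
cat > st.py <<'E'
from plan import *
o=robot.get_obs(); print(round(float(o['time']),2),np.round(o['tool_pos'],4),np.degrees(o['ee_rot']).round(2),'F',np.round(o['wrist_force'],2),'M',np.round(o['wrist_torque'],3),o['width'].round(4),round(float(o['finger_force']),1))
E
cat > hol.py <<'E'
from plan import *
import sys
n=sys.argv[1]; snap('top',n); z=float(robot.get_obs()['tool_pos'][2])-.2138+.037
im=cv2.imread(f'pics/{n}.png'); g=cv2.cvtColor(im,cv2.COLOR_BGR2GRAY).astype(float)
H=[]
th=np.radians(-1.15); e=np.array([np.cos(th),np.sin(th)]); nn=np.array([-e[1],e[0]])
for s in (1,-1):
    q=np.r_[np.array([.6033,.0340])-.042*e+s*.02*nn,z]; u0,v0=px('top',q)
    us,vs=np.meshgrid(np.arange(round(u0)-2,round(u0)+3),np.arange(round(v0)-2,round(v0)+3))
    w=np.clip(np.median(g[vs,us])-8-g[vs,us],0,None); c=((us*w).sum()/w.sum(),(vs*w).sum()/w.sum()); H.append(at_z('top',c,z)[:2]); print(np.round(c,2),g[vs,us].astype(int).tolist())
H=np.array(H); print('sep',np.linalg.norm(H[0]-H[1]),'centre',H.mean(0)+.042*e)
E
python3 st.py; python3 hol.py top2; python3 st.py; python3 - <<'E'
from h import *
a=snap('side','side2')
cv2.imwrite('pics/c4.png',cv2.resize(a[150:220,240:330],(720,560),interpolation=3)[:,:,::-1])
E
```

```text
[233.95 181.39] [[183, 163, 142, 155, 179], [171, 121, 122, 124, 160], [171, 135, 128, 141, 198], [179, 155, 143, 161, 249], [199, 194, 191, 210, 255]]
[248.97 181.72] [[182, 181, 164, 157, 171], [183, 169, 113, 110, 124], [181, 169, 134, 116, 129], [181, 172, 141, 140, 144], [181, 181, 178, 172, 180]]
sep 0.040703201007969536 centre [0.60384397 0.03281037]Traceback (most recent call last):
  File "st.py", line 2, in <module>
    o=robot.get_obs(); print(round(float(o['time']),2),np.round(o['tool_pos'],4),np.degrees(o['ee_rot']).round(2),'F',np.round(o['wrist_force'],2),'M',np.round(o['wrist_torque'],3),o['width'].round(4),round(float(o['finger_force']),1))
                                                                                                                                                                                     ^^^^^^^^^^^^^^^^
AttributeError: 'float' object has no attribute 'round'
Traceback (most recent call last):
  File "st.py", line 2, in <module>
    o=robot.get_obs(); print(round(float(o['time']),2),np.round(o['tool_pos'],4),np.degrees(o['ee_rot']).round(2),'F',np.round(o['wrist_force'],2),'M',np.round(o['wrist_torque'],3),o['width'].round(4),round(float(o['finger_force']),1))
                                                                                                                                                                                     ^^^^^^^^^^^^^^^^
AttributeError: 'float' object has no attribute 'round'
```

View pics/c4.png

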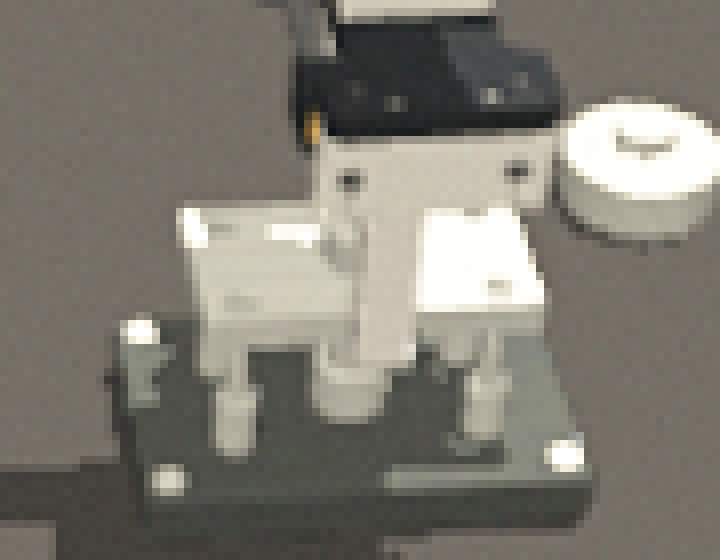

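The plate sits just above the post tips, and its near holes at crop (240,300) and (500,287) are over the near posts. I'll descend in small steps and watch the force.

Emit:
play_rows(translation=[[0.012,0.015,0.1],[0,0,0.1],[0,0,0.08],[0,0,0]], twist=[[0,0,0],[0,0,0],[0,0,0],[0,0,0]], gripper=[-0.5,-0.5,-0.5,-0.5])

```text
time: 8.2
tool_pos: [0.6032, 0.0329, 0.2452]
ee_rot: [-3.142, -0.0, 3.124]
wrist_force: [0.1, -0.0, -8.2]
width: 0.0599
finger_force: 30.0
```

```bash
sed -i "s/o\['width'\].round(4)/round(float(o['width']),4)/" st.py; python3 st.py
```

```text
8.2 [0.6032 0.0329 0.2452] [-1.8000e+02 -2.0000e-02  1.7898e+02] F [ 0.13 -0.04 -8.15] M [ 0.073 -0.247 -0.012] 0.0599 30.0
```

Emit:
play_rows(translation=[[0,0,0.06],[0,0,0.06],[0,0,0.06],[0,0,0]], twist=[[0,0,0],[0,0,0],[0,0,0],[0,0,0]], gripper=[-0.5,-0.5,-0.5,-0.5])

```text
time: 8.6
tool_pos: [0.6034, 0.0329, 0.2384]
ee_rot: [3.142, 0.001, 3.124]
wrist_force: [1.8, 0.9, -9.0]
width: 0.0596
finger_force: 30.0
```

```bash
python3 st.py
```

```text
8.6 [0.6034 0.0329 0.2384] [1.8000e+02 3.0000e-02 1.7897e+02] F [ 1.76  0.86 -9.  ] M [ 0.11  -0.496 -0.099] 0.0596 30.0
```

Emit:
play_rows(translation=[[-0.01,-0.005,0.06],[0,0,0.06],[0,0,0.06],[0,0,0.04],[0,0,0]], twist=[[0,0,0],[0,0,0],[0,0,0],[0,0,0],[0,0,0]], gripper=[-0.5,-0.5,-0.5,-0.5,-0.5])

```text
time: 9.1
tool_pos: [0.6036, 0.0328, 0.2296]
ee_rot: [3.141, -0.0, 3.124]
wrist_force: [0.6, 0.4, -8.3]
width: 0.0595
finger_force: 30.0
```

```bash
python3 st.py
```

```text
9.1 [0.6036 0.0328 0.2296] [179.99  -0.   178.98] F [ 0.6   0.4  -8.27] M [ 0.185 -0.472 -0.083] 0.0595 30.0
```

Emit:
play_rows(translation=[[0,0,0.03],[0,0,0.02],[0,0,0]], twist=[[0,0,0],[0,0,0],[0,0,0]], gripper=[-0.5,-0.5,-0.5])

```text
time: 9.4
tool_pos: [0.6036, 0.0328, 0.2289]
ee_rot: [-3.141, 0.001, 3.124]
wrist_force: [-2.7, 1.2, -1.8]
width: 0.0598
finger_force: 30.0
```

```bash
python3 st.py
```

```text
9.4 [0.6036 0.0328 0.2289] [-1.7999e+02  3.0000e-02  1.7898e+02] F [-2.71  1.21 -1.8 ] M [ 0.169  0.15  -0.067] 0.0598 30.0
```

Emit:
play_rows(translation=[[0,0,0.03],[0,0,0],[0,0,0],[0,0,0],[0,0,0],[0,0,0],[0,0,-0.3],[0,0,-0.7]], twist=[[0,0,0],[0,0,0],[0,0,0],[0,0,0],[0,0,0],[0,0,0],[0,0,0],[0,0,0]], gripper=[-0.5,-0.5,0.5,0.7,0.7,0.7,0.7,0.7])

```text
time: 10.2
tool_pos: [0.6028, 0.0326, 0.2644]
ee_rot: [-3.142, -0.006, 3.124]
wrist_force: [0.1, 0.1, 0.1]
width: 0.08
finger_force: 0.0
```

Emit:
play_rows(translation=[[0,0,-0.8],[0,0,-0.5],[0,0,0]], twist=[[0,0,0],[0,0,0],[0,0,0]], gripper=[0.7,0.7,0.7])

```text
time: 10.5
tool_pos: [0.6046, 0.0327, 0.324]
ee_rot: [-3.141, 0.01, 3.124]
wrist_force: [0.1, 0.5, 0.3]
width: 0.0796
finger_force: 0.0
```

```bash
python3 st.py; python3 - <<'E'
from plan import *
plan(.5818,-.264,.30,206.46,10,1)
E
```

```text
10.5 [0.6046 0.0327 0.324 ] [-179.98    0.55  178.98] F [0.15 0.53 0.34] M [ 0.073 -0.112 -0.06 ] 0.0796 0.0
end [ 0.5819 -0.264   0.3001] [-179.98   -0.   -153.52]
T [[0.04, -0.74, 0.06], [0.08, -0.74, 0.06], [0.12, -0.74, 0.06], [0.15, -0.73, 0.06], [0.18, -0.72, 0.06], [0.22, -0.71, 0.06], [0.25, -0.7, 0.06], [0.29, -0.68, 0.06]] 
W [[-0, 0.01, -0.48], [-0, 0.01, -0.48], [-0, 0.01, -0.48], [-0, 0.01, -0.48], [-0, 0.01, -0.48], [-0, 0.01, -0.48], [-0.01, 0.01, -0.48], [-0, 0.01, -0.48]]
T [[0.32, -0.67, 0.06], [0.35, -0.66, 0.06]] 
W [[-0.01, 0, -0.48], [-0, 0.01, -0.48]]
```

Emit:
play_rows(translation=[[0.04,-0.74,0.06],[0.08,-0.74,0.06],[0.12,-0.74,0.06],[0.15,-0.73,0.06],[0.18,-0.72,0.06],[0.22,-0.71,0.06],[0.25,-0.7,0.06],[0.29,-0.68,0.06]], twist=[[0,0,-0.48],[0,0,-0.48],[0,0,-0.48],[0,0,-0.48],[0,0,-0.48],[0,0,-0.48],[0,0,-0.48],[0,0,-0.48]], gripper=[0.7,0.7,0.7,0.7,0.7,0.7,0.7,0.7])

```text
time: 11.3
tool_pos: [0.5849, -0.2056, 0.2979]
ee_rot: [3.14, -0.002, -2.773]
wrist_force: [-0.3, -0.4, 0.4]
width: 0.0801
finger_force: 0.0
```

Emit:
play_rows(translation=[[0.32,-0.67,0.06],[0.35,-0.66,0.06],[0,0,0],[0,0,0]], twist=[[0,0,-0.48],[0,0,-0.48],[0,0,0],[0,0,0]], gripper=[0.7,0.5,0.5,0.5])

```text
time: 11.7
tool_pos: [0.5804, -0.2642, 0.2932]
ee_rot: [3.139, -0.001, -2.681]
wrist_force: [-1.5, 0.5, -0.0]
width: 0.0703
finger_force: 0.0
```

```bash
python3 st.py; python3 - <<'E'
from plan import *
a=snap('side','side3'); b=snap('top','top3')
A=cv2.resize(a[150:220,240:330],(400,311),interpolation=3); A=np.vstack([A,cv2.resize(a[220:290,260:350],(400,311),interpolation=3)])[:600]
B=cv2.resize(b[130:210,205:285],(400,400),interpolation=3); B=np.vstack([B,cv2.resize(b[140:220,310:430],(400,266),interpolation=3)])[:600]
cv2.imwrite('pics/c5.png',np.hstack([A,B])[:,:,::-1])
for c in ['top','side']:
    for n in ['plate','pin_head']:
        for r in robot.spot_point(n,c)[:2]: print(n,c,round(r['score'],2),np.round(r['centre'],4),px(c,r['centre']).round(1))
E
```

```text
11.7 [ 0.5804 -0.2642  0.2932] [ 1.7986e+02 -5.0000e-02 -1.5362e+02] F [-1.47  0.49 -0.01] M [ 0.108 -0.131 -0.037] 0.0703 0.0
plate top 0.83 [0.6049 0.0321 0.0413] [242.3 168.4]
pin_head top 0.51 [ 0.7446  0.1596 -0.0021] [199.  123.7]
pin_head top 0.36 [0.6037 0.035  0.0932] [240.9 165.5]
plate side 0.7 [0.6019 0.0345 0.0399] [283.1 192.8]
pin_head side 0.41 [0.6029 0.0346 0.0921] [284.8 177.1]
```

View pics/c5.png

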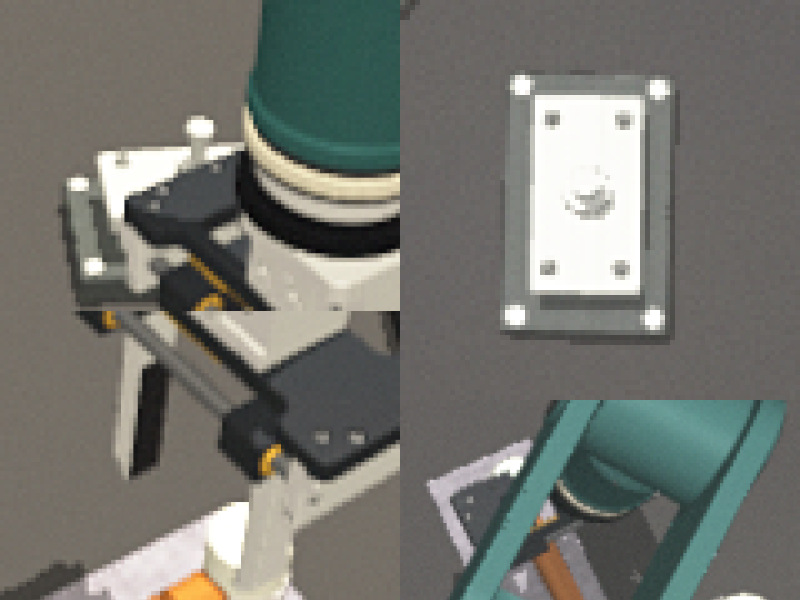

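The plate is seated: the posts show in all four holes and the pin stands upright at the top crop's (588,190). The open fingers are over the mallet's handle. Next I'll grip the mallet.

Emit:
play_rows(translation=[[0,0,0.4],[0,0,0.6],[0,0,0.6],[0,0,0.38],[0,0,0],[0,0,0],[0,0,0],[0,0,0]], twist=[[0,0,0],[0,0,0],[0,0,0],[0,0,0],[0,0,0],[0,0,0],[0,0,0],[0,0,0]], gripper=[0.5,0.5,0.5,0.5,0.5,0,-0.3,-0.4])

```text
time: 12.8
tool_pos: [0.5813, -0.2642, 0.2172]
ee_rot: [-3.139, 0.002, -2.679]
wrist_force: [-0.1, -0.4, 0.5]
width: 0.0498
finger_force: 0.0
```

Emit:
play_rows(translation=[[0,0,0],[0,0,0],[0,0,0],[0,0,0],[0,0,0]], twist=[[0,0,0],[0,0,0],[0,0,0],[0,0,0],[0,0,0]], gripper=[-0.5,-0.7,-0.9,-1,-1])

```text
time: 13.3
tool_pos: [0.5809, -0.2642, 0.2158]
ee_rot: [-3.141, 0.0, -2.68]
wrist_force: [-0.7, -0.7, 1.9]
width: 0.0219
finger_force: 29.6
```

```bash
python3 st.py
```

```text
13.3 [ 0.5809 -0.2642  0.2158] [-179.94    0.   -153.53] F [-0.68 -0.73  1.87] M [-0.09  -0.116 -0.032] 0.0219 29.6
```

Emit:
play_rows(translation=[[0,0,-0.2],[0,0,-0.5],[0,0,-0.7],[0,0,-0.7],[0,0,-0.5],[0,0,-0.2],[0,0,0],[0,0,0]], twist=[[0,0,0],[0,0,0],[0,0,0],[0,0,0],[0,0,0],[0,0,0],[0,0,0],[0,0,0]], gripper=[-1,-1,-1,-1,-1,-1,-1,-1])

```text
time: 14.1
tool_pos: [0.5805, -0.2637, 0.3257]
ee_rot: [3.139, -0.002, -2.679]
wrist_force: [-0.4, -0.7, -4.2]
width: 0.0215
finger_force: 29.6
```

```bash
python3 st.py; python3 - <<'E'
from plan import *
plan(.574,.0183,.328,206.47,10,1)
E
```

```text
14.1 [ 0.5805 -0.2637  0.3257] [ 1.7985e+02 -1.0000e-01 -1.5351e+02] F [-0.41 -0.72 -4.16] M [ 0.052 -0.077 -0.011] 0.0215 29.6
end [0.5741 0.0182 0.328 ] [-1.7998e+02  1.0000e-02 -1.5351e+02]
T [[-0.3, 0.64, -0], [-0.3, 0.64, -0.01], [-0.3, 0.64, -0], [-0.3, 0.64, -0.01], [-0.3, 0.64, -0], [-0.3, 0.64, -0.01], [-0.3, 0.64, -0], [-0.3, 0.63, -0.01]] 
W [[0, -0, 0], [0, -0, 0], [0, -0, 0], [0, -0, 0], [0, -0, 0], [0.01, -0, 0], [0, -0, 0], [0.01, -0.01, 0]]
T [[-0.3, 0.64, -0.01], [-0.3, 0.63, -0]] 
W [[0, -0, 0], [0.01, -0.01, 0]]
```

Emit:
play_rows(translation=[[-0.2,0.4,0],[-0.3,0.64,0],[-0.3,0.64,0],[-0.3,0.64,0],[-0.3,0.64,0],[-0.3,0.64,0],[-0.3,0.64,0],[-0.3,0.63,0]], twist=[[0,0,0],[0,0,0],[0,0,0],[0,0,0],[0,0,0],[0,0,0],[0,0,0],[0,0,0]], gripper=[-1,-1,-1,-1,-1,-1,-1,-1])

```text
time: 14.9
tool_pos: [0.5755, -0.0462, 0.3258]
ee_rot: [3.139, -0.002, -2.679]
wrist_force: [0.5, -0.2, -3.4]
width: 0.0219
finger_force: 29.6
```

Emit:
play_rows(translation=[[-0.3,0.64,0],[-0.3,0.63,0],[-0.1,0.24,0],[0,0,0],[0,0,0],[0,0,0]], twist=[[0,0,0],[0,0,0],[0,0,0],[0,0,0],[0,0,0],[0,0,0]], gripper=[-1,-1,-1,-1,-1,-1])

```text
time: 15.5
tool_pos: [0.5744, 0.017, 0.3272]
ee_rot: [-3.141, -0.001, -2.681]
wrist_force: [0.1, 0.7, -3.5]
width: 0.022
finger_force: 29.7
```

```bash
python3 st.py; python3 - <<'E'
from plan import *
a=snap('side','side4'); b=snap('top','top4')
A=cv2.resize(a[130:220,240:330],(400,400),interpolation=3)
B=cv2.resize(b[130:210,205:285],(400,400),interpolation=3)
cv2.imwrite('pics/c6.png',np.hstack([A,B])[:,:,::-1])
for c in ['top','side']:
    for n in ['mallet_face','pin_head']:
        for r in robot.spot_point(n,c)[:4]: print(n,c,round(r['score'],2),np.round(r['centre'],4),px(c,r['centre']).round(1))
E
```

```text
15.5 [0.5744 0.017  0.3272] [-1.7998e+02 -5.0000e-02 -1.5359e+02] F [ 0.1   0.73 -3.49] M [ 0.041 -0.031 -0.006] 0.022 29.7
mallet_face top 0.97 [ 0.4865 -0.4286  0.0012] [403.9 211.5]
mallet_face top 0.82 [ 2.751e-01 -1.874e-01 -2.000e-04] [320.6 286.7]
mallet_face side 0.96 [0.6023 0.0349 0.1158] [285.2 169.6]
mallet_face side 0.85 [ 0.2692 -0.1914 -0.0013] [152.5 283. ]
mallet_face side 0.55 [ 4.878e-01 -4.307e-01  2.000e-04] [269.6 380.3]
mallet_face side 0.24 [0.6041 0.0333 0.0039] [283.1 203.2]
pin_head side 0.56 [0.6021 0.0341 0.0892] [284.5 178.1]
```

View pics/c6.png

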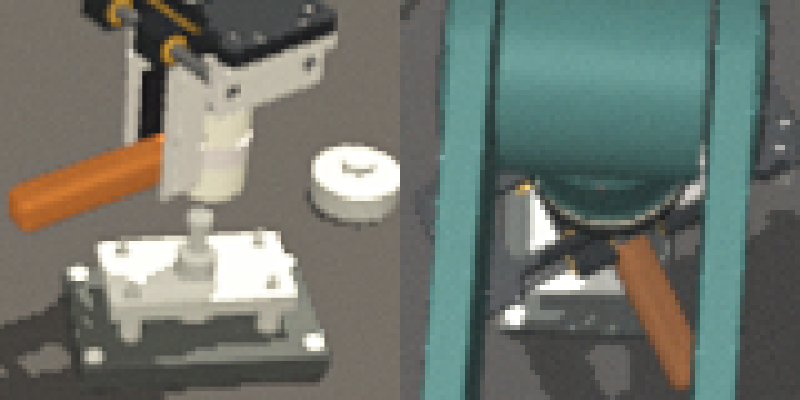

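The mallet hangs level above the pin: the face is at side crop (217,195), the pin head at (200,215), and it strikes slightly toward the handle side as planned. I'll descend and feel for the pin.

Emit:
play_rows(translation=[[0,0,0.2],[0,0,0.2],[0,0,0.1],[0,0,0],[0,0,0]], twist=[[0,0,0],[0,0,0],[0,0,0],[0,0,0],[0,0,0]], gripper=[-1,-1,-1,-1,-1])

```text
time: 16.3
tool_pos: [0.5744, 0.0181, 0.3072]
ee_rot: [3.141, -0.0, -2.679]
wrist_force: [-0.2, -0.0, -3.0]
width: 0.0218
finger_force: 29.7
```

Emit:
play_rows(translation=[[0,0,0.05],[0,0,0.05],[0,0,0]], twist=[[0,0,0],[0,0,0],[0,0,0]], gripper=[-1,-1,-1])

```text
time: 16.6
tool_pos: [0.5744, 0.018, 0.3033]
ee_rot: [-3.141, -0.0, -2.679]
wrist_force: [0.2, -1.1, -3.3]
width: 0.0217
finger_force: 29.7
```

Emit:
play_rows(translation=[[0,0,0.05],[0,0,0.05],[0,0,0]], twist=[[0,0,0],[0,0,0],[0,0,0]], gripper=[-1,-1,-1])

```text
time: 16.9
tool_pos: [0.5744, 0.018, 0.3005]
ee_rot: [-3.141, 0.001, -2.679]
wrist_force: [-3.5, 0.3, 3.4]
width: 0.0217
finger_force: 29.7
```

```bash
python3 st.py
```

```text
16.9 [0.5744 0.018  0.3005] [-1.7996e+02  5.0000e-02 -1.5352e+02] F [-3.46  0.29  3.36] M [0.079 0.423 0.032] 0.0217 29.7
```

Emit:
play_rows(translation=[[0,0,0.05],[0,0,0.05],[0,0,0]], twist=[[0,0,0],[0,0,0],[0,0,0]], gripper=[-1,-1,-1])

```text
time: 17.2
tool_pos: [0.5745, 0.018, 0.2954]
ee_rot: [-3.141, 0.0, -2.679]
wrist_force: [-1.6, -0.3, 3.3]
width: 0.0219
finger_force: 29.7
```

Emit:
play_rows(translation=[[0,0,0.05],[0,0,0.05],[0,0,0]], twist=[[0,0,0],[0,0,0],[0,0,0]], gripper=[-1,-1,-1])

```text
time: 17.5
tool_pos: [0.5745, 0.0179, 0.2911]
ee_rot: [-3.141, 0.0, -2.679]
wrist_force: [-1.6, -0.7, 2.5]
width: 0.0217
finger_force: 29.7
```

```bash
python3 st.py
```

```text
17.5 [0.5745 0.0179 0.2911] [-1.7998e+02  1.0000e-02 -1.5352e+02] F [-1.61 -0.68  2.52] M [-0.014  0.165 -0.03 ] 0.0217 29.7
```

Emit:
play_rows(translation=[[0,0,0.05],[0,0,0],[0,0,0]], twist=[[0,0,0],[0,0,0],[0,0,0]], gripper=[-1,-1,-1])

```text
time: 17.8
tool_pos: [0.5745, 0.018, 0.2893]
ee_rot: [-3.141, 0.0, -2.679]
wrist_force: [-1.7, -0.3, 2.3]
width: 0.0217
finger_force: 29.7
```

Emit:
play_rows(translation=[[0,0,0.05],[0,0,0],[0,0,0]], twist=[[0,0,0],[0,0,0],[0,0,0]], gripper=[-1,-1,-1])

```text
time: 18.1
tool_pos: [0.5745, 0.018, 0.2874]
ee_rot: [-3.141, 0.0, -2.679]
wrist_force: [-2.5, -0.7, 2.9]
width: 0.0217
finger_force: 29.7
```

```bash
python3 st.py
```

```text
18.1 [0.5745 0.018  0.2874] [-1.7998e+02  1.0000e-02 -1.5352e+02] F [-2.45 -0.71  2.89] M [-0.078  0.108 -0.004] 0.0217 29.7
```

Emit:
play_rows(translation=[[0,0,0.05],[0,0,0],[0,0,0]], twist=[[0,0,0],[0,0,0],[0,0,0]], gripper=[-1,-1,-1])

```text
time: 18.4
tool_pos: [0.5745, 0.018, 0.2854]
ee_rot: [-3.141, 0.0, -2.679]
wrist_force: [-1.8, -1.4, 3.2]
width: 0.022
finger_force: 29.7
```

Emit:
play_rows(translation=[[0,0,0.05],[0,0,0],[0,0,0]], twist=[[0,0,0],[0,0,0],[0,0,0]], gripper=[-1,-1,-1])

```text
time: 18.7
tool_pos: [0.5744, 0.018, 0.2838]
ee_rot: [-3.141, 0.0, -2.679]
wrist_force: [-3.3, -1.8, 5.3]
width: 0.0217
finger_force: 29.7
```

```bash
python3 st.py; python3 - <<'E'
from plan import *
a=snap('side','side5')
cv2.imwrite('pics/c7.png',cv2.resize(a[130:220,240:330],(600,600),interpolation=3)[:,:,::-1])
E
```

```text
18.7 [0.5744 0.018  0.2838] [-1.7998e+02  2.0000e-02 -1.5352e+02] F [-3.27 -1.77  5.31] M [-0.008  0.246  0.006] 0.0217 29.7
```

View pics/c7.png

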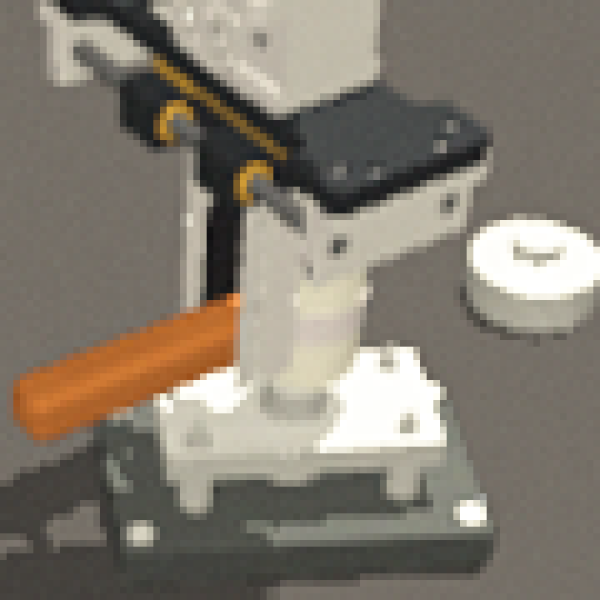

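The mallet is still level over the pin, with its face at (315,385), and the head is nearly down at the boss at (295,400). The force has started to rise, so the pin is on the plunger. I'll continue in small steps.

Emit:
play_rows(translation=[[0,0,0.03],[0,0,0],[0,0,0]], twist=[[0,0,0],[0,0,0],[0,0,0]], gripper=[-1,-1,-1])

```text
time: 19.05
tool_pos: [0.5746, 0.0179, 0.2833]
ee_rot: [-3.141, 0.001, -2.679]
wrist_force: [-2.9, -2.2, 6.9]
width: 0.0219
finger_force: 29.9
```

Emit:
play_rows(translation=[[0,0,0.03],[0,0,0],[0,0,0]], twist=[[0,0,0],[0,0,0],[0,0,0]], gripper=[-1,-1,-1])

```text
time: 19.35
tool_pos: [0.5745, 0.0178, 0.2831]
ee_rot: [-3.14, 0.002, -2.68]
wrist_force: [-3.4, -1.9, 9.7]
width: 0.0217
finger_force: 29.9
```

```bash
python3 st.py
```

```text
19.35 [0.5745 0.0178 0.2831] [-1.7992e+02  9.0000e-02 -1.5353e+02] F [-3.38 -1.95  9.67] M [-0.106  0.567  0.027] 0.0217 29.9
```

Emit:
play_rows(translation=[[0,0,0.03],[0,0,0],[0,0,0]], twist=[[0,0,0],[0,0,0],[0,0,0]], gripper=[-1,-1,-1])

```text
time: 19.65
tool_pos: [0.5745, 0.0178, 0.2829]
ee_rot: [-3.14, 0.002, -2.679]
wrist_force: [-5.7, -2.0, 13.7]
width: 0.0217
finger_force: 30.0
```

Emit:
play_rows(translation=[[0,0,0.03],[0,0,0],[0,0,0]], twist=[[0,0,0],[0,0,0],[0,0,0]], gripper=[-1,-1,-1])

```text
time: 19.95
tool_pos: [0.5745, 0.0177, 0.2824]
ee_rot: [-3.139, 0.002, -2.68]
wrist_force: [-7.8, -2.5, 16.8]
width: 0.0218
finger_force: 30.0
```

```bash
python3 st.py
```

```text
19.95 [0.5745 0.0177 0.2824] [-1.7987e+02  1.2000e-01 -1.5353e+02] F [-7.82 -2.51 16.81] M [-0.105  1.015  0.038] 0.0218 30.0
```

Emit:
play_rows(translation=[[0,0,0.03],[0,0,0],[0,0,0.03],[0,0,0],[0,0,0]], twist=[[0,0,0],[0,0,0],[0,0,0],[0,0,0],[0,0,0]], gripper=[-1,-1,-1,-1,-1])

```text
time: 20.45
tool_pos: [0.5744, 0.0177, 0.2806]
ee_rot: [-3.139, 0.002, -2.679]
wrist_force: [-8.3, -2.4, 19.9]
width: 0.022
finger_force: 30.0
```

```bash
python3 st.py
```

```text
20.45 [0.5744 0.0177 0.2806] [-1.7985e+02  1.1000e-01 -1.5352e+02] F [-8.31 -2.4  19.89] M [-0.134  1.242  0.003] 0.022 30.0
```

Emit:
play_rows(translation=[[0,0,-0.1],[0,0,-0.1],[0,0,-0.2],[0,0,-0.4],[0,0,-0.4],[0,0,-0.1],[0,0,0],[0,0,0]], twist=[[0,0,0],[0,0,0],[0,0,0],[0,0,0],[0,0,0],[0,0,0],[0,0,0],[0,0,0]], gripper=[-1,-1,-1,-1,-1,-1,-1,-1])

```text
time: 21.25
tool_pos: [0.5742, 0.0181, 0.3268]
ee_rot: [3.14, -0.002, -2.679]
wrist_force: [-0.4, 0.7, -3.8]
width: 0.0218
finger_force: 30.0
```

```bash
python3 st.py; python3 - <<'E'
from plan import *
a=snap('side','side6')
A=cv2.resize(cv2.imread('pics/side4.png')[130:220,240:330],(400,400),interpolation=3); B=cv2.resize(a[130:220,240:330],(400,400),interpolation=3)[:,:,::-1]
cv2.imwrite('pics/c8.png',np.hstack([A,B]))
for n in ['mallet_face','pin_head','mallet_grip','plate']:
    for r in robot.spot_point(n,'side')[:3]: print(n,round(r['score'],2),np.round(r['centre'],4))
E
```

```text
21.25 [0.5742 0.0181 0.3268] [ 1.7993e+02 -1.1000e-01 -1.5351e+02] F [-0.44  0.69 -3.79] M [ 0.065 -0.035 -0.039] 0.0218 30.0
mallet_face 0.85 [0.6019 0.0349 0.1176]
mallet_face 0.79 [ 0.4867 -0.4307 -0.0008]
mallet_face 0.18 [ 7.726e-01  2.100e-03 -2.000e-04]
pin_head 0.38 [0.6038 0.0358 0.0708]
mallet_grip 0.73 [0.5705 0.016  0.1432]
mallet_grip 0.66 [ 0.3934 -0.0683  0.0004]
mallet_grip 0.6 [ 0.2926 -0.2353  0.0419]
plate 0.69 [0.6024 0.0347 0.0376]
```

View pics/c8.png

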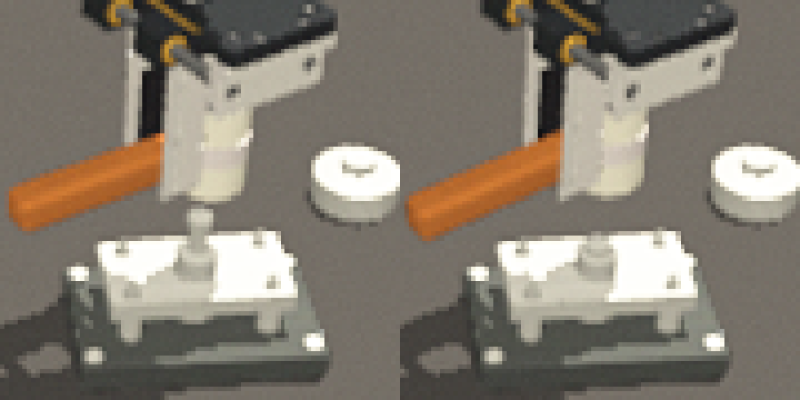

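On the right, the pin head is down at the boss at (597,240) and the plate is still seated. The handle end has dropped from (22,207) to (422,217), so the mallet has tipped about 3° in the grip. I'll tilt the tool to level it before setting it down.

```bash
python3 - <<'E'
from plan import *
def planT(tgt,T,n):
    o=robot.get_obs(); p=np.array(o['tool_pos']); R=Ro.from_euler('xyz',o['ee_rot']); tr,tw=[],[]
    for i in range(n):
        a=np.round(R.inv().apply((tgt-p)/(n-i))/.04,2); b=np.round((R.inv()*T).as_rotvec()/(n-i)/.1,2)
        tr.append(a.tolist()); tw.append(b.tolist()); p=p+R.apply(a*.04); R=R*Ro.from_rotvec(b*.1)
    print('end',p,R.apply([0,0,.18])+p)
    for i in range(0,n,8): print('T',tr[i:i+8],'\nW',tw[i:i+8])
T=Ro.from_euler('xyz',[np.pi,0,np.radians(-153.53)])*Ro.from_euler('y',.055)
g=np.array([.5809,-.2642,.0358+.05]); planT(g-T.apply([0,0,.18]),T,12)
E
```

```text
end [ 0.58975488 -0.25978963  0.26561396] [ 0.58087011 -0.26427428  0.08588932]
T [[0.23, -0.53, 0.13], [0.23, -0.53, 0.13], [0.23, -0.53, 0.13], [0.23, -0.53, 0.13], [0.23, -0.53, 0.13], [0.22, -0.53, 0.13], [0.22, -0.54, 0.14], [0.23, -0.53, 0.14]] 
W [[0.0, 0.04, 0.0], [0.0, 0.05, 0.0], [0.0, 0.04, 0.0], [0.0, 0.05, 0.0], [0.0, 0.04, 0.0], [0.0, 0.05, 0.0], [0.0, 0.04, 0.0], [0.0, 0.05, 0.0]]
T [[0.22, -0.54, 0.14], [0.22, -0.53, 0.14], [0.23, -0.54, 0.14], [0.22, -0.53, 0.13]] 
W [[0.0, 0.04, 0.0], [0.0, 0.05, 0.0], [0.0, 0.04, 0.0], [0.01, 0.05, 0.0]]
```

Emit:
play_rows(translation=[[0.23,-0.53,0.13],[0.23,-0.53,0.13],[0.23,-0.53,0.13],[0.23,-0.53,0.13],[0.23,-0.53,0.13],[0.22,-0.53,0.13],[0.22,-0.54,0.14],[0.23,-0.53,0.14]], twist=[[0,0.04,0],[0,0.05,0],[0,0.04,0],[0,0.05,0],[0,0.04,0],[0,0.05,0],[0,0.04,0],[0,0.05,0]], gripper=[-1,-1,-1,-1,-1,-1,-1,-1])

```text
time: 22.3
tool_pos: [0.5845, -0.1679, 0.2865]
ee_rot: [3.141, -0.036, -2.679]
wrist_force: [0.5, -0.1, -3.6]
width: 0.0219
finger_force: 30.0
```

Emit:
play_rows(translation=[[0.22,-0.54,0.14],[0.22,-0.53,0.14],[0.23,-0.54,0.14],[0.22,-0.53,0.13],[0,0,0],[0,0,0],[0,0,0]], twist=[[0,0.04,0],[0,0.05,0],[0,0.04,0],[0,0.05,0],[0,0,0],[0,0,0],[0,0,0]], gripper=[-1,-1,-1,-1,-1,-1,-1])

```text
time: 23.0
tool_pos: [0.5901, -0.2593, 0.2666]
ee_rot: [3.141, -0.054, -2.679]
wrist_force: [0.8, -0.0, -4.2]
width: 0.0216
finger_force: 30.0
```

```bash
python3 st.py; python3 - <<'E'
from plan import *
o=robot.get_obs(); R=Ro.from_euler('xyz',o['ee_rot']); p=np.array(o['tool_pos']); print('grasp pt',p+R.apply([0,0,.18]))
T=np.array([.5809,-.2642,.0378]); d=T-(p+R.apply([0,0,.18])); print((R.inv().apply(d)/.04).round(3))
print('1mm down in tool units',(R.inv().apply([0,0,-.001])/.04).round(4))
snap('side','side7')
for n in ['mallet_face','mallet_grip']:
    for r in robot.spot_point(n,'side')[:3]: print(n,round(r['score'],2),np.round(r['centre'],4))
E
```

```text
23.0 [ 0.5901 -0.2593  0.2666] [ 179.98   -3.07 -153.49] F [ 0.85 -0.   -4.24] M [ 0.071 -0.145 -0.044] 0.0216 30.0
grasp pt [ 0.58146985 -0.26359113  0.08686769]
[-0.046 -0.008  1.226]
1mm down in tool units [-0.0013 -0.      0.025 ]
mallet_face 0.97 [ 0.6098 -0.2446  0.0536]
mallet_face 0.75 [ 0.2695 -0.1925 -0.0033]
mallet_grip 0.88 [ 0.5773 -0.2652  0.0846]
mallet_grip 0.75 [ 0.2917 -0.2357  0.042 ]
```

Emit:
play_rows(translation=[[-0.01,0,0.3],[-0.02,0,0.4],[-0.02,0,0.3],[-0.01,0,0.2],[0,0,0],[0,0,0]], twist=[[0,0,0],[0,0,0],[0,0,0],[0,0,0],[0,0,0],[0,0,0]], gripper=[-1,-1,-1,-1,-1,-1])

```text
time: 23.75
tool_pos: [0.5898, -0.26, 0.2182]
ee_rot: [3.141, -0.054, -2.679]
wrist_force: [-0.0, 0.3, -3.3]
width: 0.0217
finger_force: 30.0
```

Emit:
play_rows(translation=[[0,0,0.03],[0,0,0.03],[0,0,0]], twist=[[0,0,0],[0,0,0],[0,0,0]], gripper=[-1,-1,-1])

```text
time: 24.05
tool_pos: [0.5897, -0.26, 0.2163]
ee_rot: [-3.141, -0.054, -2.68]
wrist_force: [0.0, 0.5, -3.4]
width: 0.0218
finger_force: 30.0
```

```bash
python3 st.py
```

```text
24.05 [ 0.5897 -0.26    0.2163] [-179.98   -3.09 -153.52] F [ 0.05  0.53 -3.42] M [ 0.117 -0.08  -0.051] 0.0218 30.0
```

Emit:
play_rows(translation=[[0,0,0.02],[0,0,0.02],[0,0,0]], twist=[[0,0,0],[0,0,0],[0,0,0]], gripper=[-1,-1,-1])

```text
time: 24.35
tool_pos: [0.5897, -0.26, 0.2147]
ee_rot: [-3.141, -0.054, -2.679]
wrist_force: [0.5, 0.5, -3.1]
width: 0.0217
finger_force: 30.0
```

```bash
python3 st.py
```

```text
24.35 [ 0.5897 -0.26    0.2147] [-179.98   -3.08 -153.52] F [ 0.47  0.5  -3.08] M [ 0.083 -0.13   0.004] 0.0217 30.0
```

Emit:
play_rows(translation=[[0,0,0.02],[0,0,0.02],[0,0,0]], twist=[[0,0,0],[0,0,0],[0,0,0]], gripper=[-1,-1,-1])

```text
time: 24.65
tool_pos: [0.5896, -0.2601, 0.2146]
ee_rot: [-3.141, -0.054, -2.679]
wrist_force: [-3.6, 2.2, 4.7]
width: 0.0216
finger_force: 30.0
```

```bash
python3 st.py
```

```text
24.65 [ 0.5896 -0.2601  0.2146] [-179.95   -3.07 -153.52] F [-3.63  2.16  4.67] M [0.443 0.5   0.048] 0.0216 30.0
```

Emit:
play_rows(translation=[[0,0,-0.02],[0,0,0],[0,0,0],[0,0,0],[0,0,0],[0,0,0],[0,0,-0.2],[0,0,-0.5]], twist=[[0,0,0],[0,0,0],[0,0,0],[0,0,0],[0,0,0],[0,0,0],[0,0,0],[0,0,0]], gripper=[-1,-0.5,-0.2,0.2,0.4,0.4,0.4,0.4])

```text
time: 25.45
tool_pos: [0.5903, -0.259, 0.2398]
ee_rot: [3.138, -0.057, -2.679]
wrist_force: [0.3, -0.5, 0.0]
width: 0.0653
finger_force: 0.0
```

Emit:
play_rows(translation=[[0,0,-0.8],[0,0,-0.8],[0,0,-0.5],[0.5,0,-0.5],[0.8,0,0],[0.8,0,0],[0.5,0,0],[0,0,0]], twist=[[0,0,0],[0,0,0],[0,0,0],[0,0,0],[0,0,0],[0,0,0],[0,0,0],[0,0,0]], gripper=[0.4,0.4,0.4,0.4,0.4,0.4,0.4,0.4])

```text
time: 26.25
tool_pos: [0.5163, -0.2779, 0.3504]
ee_rot: [-3.126, -0.071, -2.722]
wrist_force: [0.3, -0.4, -0.3]
width: 0.0661
finger_force: 0.0
```

```bash
python3 st.py; python3 - <<'E'
from plan import *
a=snap('side','side8'); b=snap('top','top8')
cv2.imwrite('pics/c9.png',np.hstack([cv2.resize(a[130:380,220:420],(400,500),interpolation=3),cv2.resize(b[110:260,190:390],(400,300),interpolation=3) if 0 else cv2.resize(b[90:265,220:360],(400,500),interpolation=3)])[:,:,::-1])
for c in ['top','side']:
  for n in ['mallet_face','mallet_grip','plate','pin_head','mat']:
    for r in robot.spot_point(n,c)[:3]: print(n,c,round(r['score'],2),np.round(r['centre'],4))
E
```

```text
26.25 [ 0.5163 -0.2779  0.3504] [-179.12   -4.04 -155.98] F [ 0.26 -0.39 -0.27] M [ 0.113 -0.165 -0.021] 0.0661 0.0
mallet_face top 0.84 [ 4.873e-01 -4.310e-01  1.000e-04]
mallet_face top 0.62 [ 0.6145 -0.2503  0.0021]
mallet_grip top 0.81 [ 0.4899 -0.4835  0.0418]
mallet_grip top 0.58 [ 0.5833 -0.2623  0.0328]
plate top 0.64 [0.6037 0.0306 0.0397]
pin_head top 0.62 [ 0.6988 -0.3978 -0.0017]
pin_head top 0.55 [0.6028 0.0352 0.0712]
mat top 0.83 [ 0.554  -0.2663 -0.0033]
mat top 0.41 [0.4616 0.2799 0.0019]
mat top 0.27 [ 0.7575 -0.196  -0.0025]
mallet_face side 0.73 [ 0.2681 -0.1923 -0.0046]
mallet_face side 0.68 [ 0.487  -0.4315  0.0011]
mallet_face side 0.65 [ 0.608  -0.2497  0.0015]
mallet_grip side 0.67 [ 0.5782 -0.2663  0.0308]
plate side 0.6 [ 0.5753 -0.2667  0.03  ]
pin_head side 0.62 [0.7427 0.1635 0.0027]
mat side 0.58 [ 0.5591 -0.2692 -0.0021]
```

View pics/c9.png

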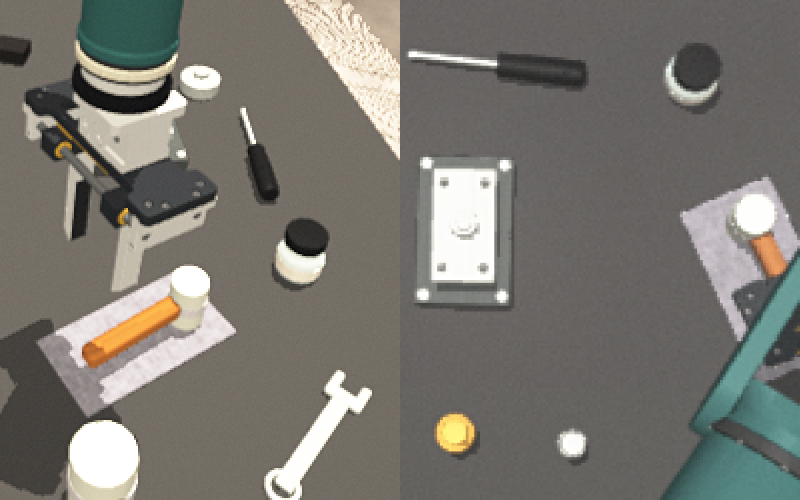

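The mallet stands level on its mat with its head at (188,300). The plate is seated with the pin down at (465,225), and the bystanders are where they were. Handing in.

```bash
python3 -c "
from bench import robot
print(robot.close_job())"
```

```text
the job is handed in; nothing more can be done
None
```

The job is handed in: the plate sits on the post shoulders, the pin is driven home against its stop (about 23 N at most on it, by the wrist readings), and the mallet is back upright on its mat.

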